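Fit the guided compression platen

ROBOT

A 7-joint arm with a two-finger parallel gripper is mounted at the origin on the work surface. World frame = base frame: x ahead of the robot, y to its left, z up, the work surface at z = 0. Lengths are in m, angles in rad, forces in N, time in s.
With the tool pointing down it reaches from about 0.375 to 0.925 m from the base axis. Payload 3.1 kg.
Tool frame: the origin (TCP) lies between the finger pads; the fingertips stand 19 mm ahead of it and the grasp point (between the pads) is the TCP; z points along the fingers, y is the line along which they close (so a half turn about z gives the same grasp; the last joint's range is limited). The gripper opens to 85 mm and grips with 20 to 120 N. Pads are 22 mm wide; open, the fingers measure 114 mm over their backs; the gripper's body (76 mm by 85 mm) begins 54 mm behind the grasp point. The pads swing forward as they close: fully open they stand 13 mm farther back than shut.
Start: joints at [-0.098, 0.383, 0.044, 1.598, -0.018, 1.161, -0.05], TCP at [0.65, 0, 0.213] pointing down, gripper open.
Joint ranges: [-2.61, 2.61], [-0.41, 2.15], [-1.48, 1.57], [0, 2.5], [-1.57, 4.71], [0.05, 1.97], [-2.85, 2.85]. Speed limits (rad/s): [2.79, 2.79, 3.14, 3.14, 3.14, 3.14, 3.14].

INTERFACE

Orientations are given as a unit quaternion [x, y, z, w].
In Python, from bench import move_ptp, movel, move_j, move_gripper, pause, inverse_kinematics, read_camera, camera_params, MotionError, sign_off, look_for, tip_of, read_time_s, read_qpos, read_joint_vel, read_effort, read_eef_pos, read_tcp_rot, read_ft_force, read_ft_torque, read_finger_gap, read_grasp_force gives the robot as it stands. Calls block until the motion is done:
- move_ptp(position, orientation): joint-space move of the TCP to a pose.
- movel(position, orientation=None, speed=0.15): straight line of the TCP; orientation=None keeps the orientation; speed is the mean speed in m/s.
- move_j(angles): joint-space move.
- move_gripper(opening, effort=None): finger opening in m; effort is the grip in N (None keeps the last); returns when the fingers have stopped.
- pause(seconds).
- inverse_kinematics(position, orientation): joint angles nearest the present ones, or None.
- read_camera(name): name is "scene" or "side" or "wrist"; returns the picture (420x560x3 uint8, red, green, blue); there is no depth.
- camera_params(name): a dict with "K" (3x3 intrinsics, pixels), "camera_from_world" (4x4, takes a point from world to camera coordinates). Camera axes: x right, y down, z forward; pixel columns grow to the right and rows downward; lengths in m; the calibration is good to about 2 mm. A picture is of the moment at which its call begins: read the wrist's pose just before it. camera_params takes no time and is no camera call; for the wrist camera it gives the pose at the moment of the call.
A pose or a line that the arm cannot do raises MotionError and nothing moves.
- sign_off(): hands the job in; it is judged then, once.
Trained networks look in the newest picture that a camera, given by its name, has taken for a name from the list of things; names that differ only in an ending like _2 or _b are one class to them, and where a whole thing is asked for, a point or a joint stands for the part that bears it (a point fixed in the world has none). Each returns a list of dicts, best first, with "confidence" (0 to 1); they miss things now and then, are a little off and sometimes report something else, mostly with a low value. They report only what shows in the picture. A call takes as long as a camera call. They do not tell look-alikes from the thing itself.
- look_for(camera, name): "at" ([column, row] in pixels, amid what is visible of it).
- tip_of(camera, name): "at" ([column, row] in pixels: a listed point, or the origin of a listed thing).
Readings, each from a call of its own:
- read_time_s(): time.
- read_qpos(): joint angles.
- read_joint_vel(): joint speeds.
- read_effort(): joint torques, N m.
- read_eef_pos(): TCP position.
- read_tcp_rot(): TCP orientation.
- read_ft_force(): force on the tool from outside, world axes, zero at the start.
- read_ft_torque(): the same for the moment, N m.
- read_finger_gap(): finger opening in m.
- read_grasp_force(): force on a finger pad.
Only numpy, scipy, OpenCV 4.12 (cv2) and the standard library are available. Lean on these libraries where they do the work, as an engineer would, in place of code of your own. Each camera call takes 0.05 s, during which the arm holds its last target. There are 200 camera calls.

TASK

Pick up the loose compression platen by its upright blade, lower the hole in its arm over the tall guide rod of the stand, keeping it square (never more than ten degrees out of level) so that it does not bind, with its disc above the orange plunger. Press it gently down until the bush rests on the rod's shoulder and the plunger is fully in, then let go. Never drop it, tip it over or force it (not over 40 N on the stand), and leave the other things on the bench alone.

Things in the scene. Friction and masses are not known exactly. Their poses are not given: they have to be found in the camera images.
- platen: Guided compression platen, 0.33 to 0.51 kg, upright on the bench. Origin: centre of its steel disc's underside, z up; disc 60 mm diameter, z 0 to 18 mm. An aluminium arm 24 mm wide, z 18 to 30 mm, runs along +x to a black bush block. An upright grip blade stands on it 15 mm from the origin towards the bush, over the centre of mass (within 4 mm).
- platen_grip (a point): Middle of the grip blade, at platen (15, 0, 55) mm; axes as the platen's. Aluminium blade 28 mm long (x), 18 mm thick (y), from 30 to 75 mm above the disc's underside. Pinch it across y from above; the guide rod, 70 mm away along +x, then stays clear of the gripper.
- platen_bush (a point): Centre of the hole at the underside of the bush block, at platen (85, 0, 6) mm; axes as the platen's. Block 60 (x) x 40 (y) mm, 24 mm high; straight vertical through hole 17 mm in diameter, no chamfer.
- stand: Aluminium guide stand, fixed to the bench; base 240 (x) x 140 (y) x 15 mm. Origin: centre of the base's underside, z up. At x = -45, y = 0 mm a white housing 54 mm square, top at z = 40 mm, carries the orange plunger. The guide rod stands on the +x side. More than 40 N between platen and stand damages it.
- slot_mid (a point): Middle of the rod's possible places, at rod-top height: stand (40, 0, 190) mm; axes as the stand's. Steel rod 14 mm diameter, flat-topped, on a dark sleeve 26 mm diameter whose top, the shoulder, is at stand z = 60 mm. Its foot is clamped in a slot along x: the rod is fixed up to 16 mm either way along x from this point, not measured; find it by feel or sight.
- plunger (a joint): Orange plunger, cap 32 mm diameter, sliding straight down. Value in m: 0 = up (cap top at stand z = 84 mm), 0.030 = fully in (cap top at 54 mm). Starts at 0 to 0.008, takes a steady 7 to 9 N to move (more than the platen weighs), stays where left. Bush on the shoulder and plunger fully in coincide: platen origin at stand z = 54 mm.
- weight: Bystander, leave alone: brass calibration weight, cylinder 38 mm diameter, 45 mm tall; origin at its underside's centre
- spacer: Bystander, leave alone: steel spacer ring, 44 mm outside, 20 mm hole, 14 mm high; origin at its underside's centre
- dish: Bystander, leave alone: open glass dish, 70 mm diameter, 18 mm high; origin at its underside's centre
- jar: Bystander, leave alone: white sample jar with blue cap, 60 mm diameter, 80 mm tall; origin at its underside's centre
- probe: Bystander, leave alone: spare aluminium cylinder probe standing on its wide end, 36 mm diameter, 90 mm tall; origin at its underside's centre
- driver: Bystander, leave alone: screwdriver lying flat on the bench; origin mid-tool
Not all that is in view belongs to the job. Leave any green, pink or purple look-alike of the platen alone.

How it is judged:
On the way:
1. the bush is threaded on the guide rod, square, with the disc over the plunger side (y of platen_bush in the frame of stand between -0.006 and 0.006 m and x of platen_bush in the frame of stand between 0.022 and 0.058 m and z of platen_bush in the frame of stand between 0.1 and 0.18 m and angle between platen's own z axis and vertical below 0.1 rad and x of platen in the frame of stand below -0.02 m), for 0.1 s.
At the end, for the whole second after the job is handed in: The platen is at rest and released, square within 0.045 rad, its bush on the guide rod and down on the shoulder within 2.5 mm (bush hole within 6 mm of the slot's line), its disc over the plunger within 12 mm sideways, and the plunger pushed in more than 27.5 of its 30 mm (y of platen_bush in the frame of stand between -0.006 and 0.006 m and x of platen_bush in the frame of stand between 0.022 and 0.058 m and z of platen_bush in the frame of stand between 0.0565 and 0.0625 m and y of platen in the frame of stand between -0.012 and 0.012 m and x of platen in the frame of stand between -0.067 and -0.023 m and angle between platen's own z axis and vertical below 0.045 rad and value of joint plunger above 0.0275 m and linear speed of platen below 0.01 m/s and angular speed of platen below 0.1 rad/s); the robot touches nothing.
It fails at once if more than 40 N between the platen and the stand (contact force between platen and stand above 40 N).
It fails at once if the platen is tipped more than 0.17 rad (angle between platen's own z axis and vertical above 0.17 rad).
It fails at once if the platen is dropped down the rod (faster than 0.5 m/s with the bush below the rod's top) (y of platen_bush in the frame of stand between -0.006 and 0.006 m and x of platen_bush in the frame of stand between 0.022 and 0.058 m and z of platen_bush in the frame of stand below 0.185 m and linear speed of platen above 0.5 m/s).
It fails at once if a bystander is moved more than 30 mm (distance of any of weight, spacer, dish, jar, probe, driver from where it was at the start of the episode above 0.03 m).
It also fails if it takes over 72 s, if anything falls off the work surface, if the arm or the gripper's body presses on something with over 40 N, if the wrist force passes 120 N, or if a joint passes its speed limit or range.

## Working session

There is one attempt and no reset: what is moved stays moved. The work goes in short steps, each a Python script; the robot and the scene stay as the last script left them, time stands still between calls to the robot, and variables do not carry over. Pictures are saved under pics/ and viewed, at most 10 in all, crops included, and the job is handed in when it is done.

```bash
mkdir -p pics; ls; python3 - <<'E'
from bench import *
import cv2, numpy as np
for c in ["scene","side"]:
    im=read_camera(c); cv2.imwrite(f"pics/{c}0.png",im[:,:,::-1])
    P=camera_params(c); print(c,P["K"],np.round(P["camera_from_world"],4).tolist())
    for n in ["platen","platen_grip","platen_bush","stand","plunger"]:
        print(n,[(np.round(d["at"],1).tolist(),round(d["confidence"],2)) for d in tip_of(c,n)][:4])
print(read_time_s(),read_tcp_rot())
E
python3 -c "
import cv2,numpy as np
cv2.imwrite('pics/both0.png',cv2.resize(np.vstack([cv2.imread('pics/scene0.png'),cv2.imread('pics/side0.png')]),None,fx=.7,fy=.7))"
```

```text
pics
scene [[389.27843239   0.         276.66835407]
 [  0.         389.27843239 200.50222833]
 [  0.           0.           1.        ]] [[0.2317, 0.9727, 0.0123, -0.1013], [0.672, -0.1509, -0.725, -0.2855], [-0.7034, 0.1763, -0.6886, 1.518], [0.0, 0.0, 0.0, 1.0]]
platen [([180.8, 210.4], 0.95), ([218.3, 240.3], 0.88), ([230.9, 194.7], 0.86), ([281.7, 274.3], 0.86)]
platen_grip [([277.0, 261.2], 0.94), ([171.2, 200.3], 0.87), ([230.6, 182.8], 0.84), ([212.4, 233.6], 0.56)]
platen_bush [([166.8, 232.7], 0.95), ([208.3, 263.4], 0.78), ([229.6, 212.8], 0.78), ([258.9, 252.1], 0.69)]
stand [([336.7, 211.6], 0.79)]Traceback (most recent call last):
  File "<stdin>", line 7, in <module>
ValueError: it knows: dish, driver, jar, platen, platen_bush, platen_grip, probe, slot_mid, spacer, stand, weight
[ WARN:0@0.011] global loadsave.cpp:275 findDecoder imread_('pics/side0.png'): can't open/read file: check file path/integrity
Traceback (most recent call last):
ValueError: all the input arrays must have same number of dimensions, but the array at index 0 has 3 dimension(s) and the array at index 1 has 2 dimension(s)
```

```bash
python3 - <<'E'
from bench import *
import cv2, numpy as np
for c in ["side","wrist"]:
    im=read_camera(c); cv2.imwrite(f"pics/{c}0.png",im[:,:,::-1])
    P=camera_params(c); print(c,P["K"],np.round(P["camera_from_world"],4).tolist())
    for n in ["platen","platen_grip","platen_bush","stand","slot_mid"]:
        print(n,[(np.round(d["at"],1).tolist(),round(d["confidence"],2)) for d in tip_of(c,n)][:4])
read_camera("scene"); print(tip_of("scene","slot_mid"))
print(read_time_s(),read_tcp_rot())
cv2.imwrite('pics/both0.png',cv2.resize(np.vstack([cv2.imread('pics/scene0.png'),cv2.imread('pics/side0.png')]),None,fx=.71,fy=.71))
E
```

```text
side [[532.25932184   0.         273.24141859]
 [  0.         532.25932184 209.64694472]
 [  0.           0.           1.        ]] [[-0.8775, -0.4794, 0.0138, 0.4938], [-0.2528, 0.4379, -0.8628, 0.2761], [0.4076, -0.7606, -0.5054, 1.3071], [0.0, 0.0, 0.0, 1.0]]
platen [([242.9, 234.9], 0.85), ([365.8, 224.8], 0.8), ([305.4, 223.2], 0.78), ([360.4, 253.9], 0.72)]
platen_grip [([359.7, 207.5], 0.98), ([304.5, 206.3], 0.8), ([246.3, 220.4], 0.69), ([352.3, 237.8], 0.6)]
platen_bush [([289.4, 211.5], 0.95), ([347.3, 210.7], 0.89), ([332.2, 239.6], 0.87), ([273.5, 234.8], 0.55)]
stand [([259.3, 294.7], 0.8), ([304.7, 226.4], 0.65), ([265.2, 194.2], 0.55)]
slot_mid [([248.4, 224.6], 0.83), ([361.0, 201.5], 0.32)]
wrist [[371.44658995   0.         277.89558662]
 [  0.         371.44658995 204.96596794]
 [  0.           0.           1.        ]] [[1.0, -0.0003, 0.0008, -0.6503], [-0.0006, -0.9468, 0.3218, -0.0406], [0.0007, -0.3218, -0.9468, 0.3803], [0.0, 0.0, 0.0, 1.0]]
platen [([20.9, 277.6], 0.87), ([194.0, 327.4], 0.68), ([321.0, 214.9], 0.57), ([196.1, 364.0], 0.2)]
platen_grip [([197.2, 362.8], 0.7), ([0.0, 307.2], 0.56), ([312.7, 238.2], 0.56)]
platen_bush [([259.7, 350.8], 0.95), ([249.7, 247.5], 0.73), ([94.2, 289.5], 0.62), ([193.7, 326.0], 0.18)]
stand []
slot_mid []
[{'at': [345.9, 170.9], 'confidence': 0.84}]
0.95 [ 7.07086077e-01  7.07127485e-01  9.53608109e-06 -2.18247084e-06]
```

View pics/both0.png

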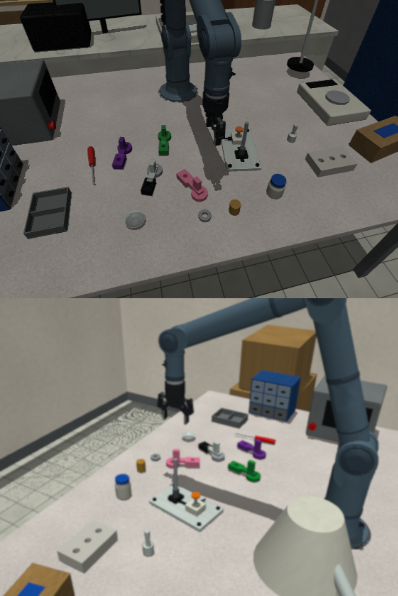

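The real platen is the grey one with the black bush: about (216,248) in the scene view and (300,213) in the side view. The purple, green and pink ones are look-alikes. The stand is at about (337,212) in scene, with the rod left of the housing in the side view.

```bash
cat > h.py <<'E'
from bench import *
import cv2, numpy as np
from scipy.spatial.transform import Rotation as R
def M(c):
    P=camera_params(c); return P["K"],P["camera_from_world"]
def tri(a,b,ca=None,cb=None):
    ca=ca or M("scene"); cb=cb or M("side")
    X=cv2.triangulatePoints(ca[0]@ca[1][:3],cb[0]@cb[1][:3],np.float64(a).reshape(2,1),np.float64(b).reshape(2,1))
    return (X[:3]/X[3]).ravel()
def ray(px,z,c):
    K,T=c; d=T[:3,:3].T@np.linalg.solve(K,[px[0],px[1],1]); o=-T[:3,:3].T@T[:3,3]
    return o+d*(z-o[2])/d[2]
def proj(p,c):
    K,T=c; v=K@(T[:3,:3]@np.asarray(p)+T[:3,3]); return v[:2]/v[2]
def down(yaw):  # tool y axis at angle yaw in world, z down
    y=np.array([np.cos(yaw),np.sin(yaw),0]); z=np.array([0,0,-1.]); x=np.cross(y,z)
    return R.from_matrix(np.column_stack([x,y,z])).as_quat()
def orange(im):
    h=cv2.cvtColor(im,cv2.COLOR_RGB2HSV); m=cv2.inRange(h,(5,170,120),(20,255,255))
    n,l,s,c=cv2.connectedComponentsWithStats(m); return [(s[i].tolist(),c[i].round(1).tolist()) for i in range(1,n) if s[i][4]>15]
E
python3 - <<'E'
from h import *
for n,a,b in [("platen",(218.3,240.3),(305.4,223.2)),("grip",(212.4,233.6),(304.5,206.3)),("bush",(208.3,263.4),(289.4,211.5)),("stand",(336.7,211.6),(259.3,294.7)),("slot",(345.9,170.9),(248.4,224.6))]:
    print(n,tri(a,b).round(4),ray(a,{"platen":0,"grip":.055,"bush":.006,"stand":0,"slot":.19}[n],M("scene")).round(4),ray(b,{"platen":0,"grip":.055,"bush":.006,"stand":0,"slot":.19}[n],M("side")).round(4))
for c in ["scene","side"]: print(c,orange(cv2.imread(f"pics/{c}0.png")[:,:,::-1]))
for n in ["scene","side"]:
    im=cv2.imread(f"pics/{n}0.png")
    x0,y0,x1,y1=(170,160,400,310) if n=="scene" else (150,170,380,350)
    cv2.imwrite(f"pics/{n}c.png",cv2.resize(im[y0:y1,x0:x1],None,fx=3,fy=3))
E
```

```text
platen [ 0.5547 -0.1961  0.0083] [ 0.548  -0.1957  0.    ] [ 0.5601 -0.2088  0.    ]
grip [ 0.5685 -0.2109  0.0576] [ 0.5692 -0.2092  0.055 ] [ 0.5701 -0.2173  0.055 ]
bush [ 0.6301 -0.2321  0.0104] [ 0.6274 -0.2317  0.006 ] [ 0.6333 -0.2394  0.006 ]
stand [ 0.5118  0.1699 -0.0007] [0.5134 0.17   0.    ] [0.5111 0.1702 0.    ]
slot [0.5517 0.1558 0.1942] [0.5491 0.1591 0.19  ] [0.5548 0.1489 0.19  ]
scene [([332, 178, 10, 7, 50], [336.8, 180.9])]
side [([194, 228, 9, 6, 44], [197.9, 230.6]), ([271, 273, 11, 9, 77], [275.5, 277.0])]
```

View pics/scenec.png

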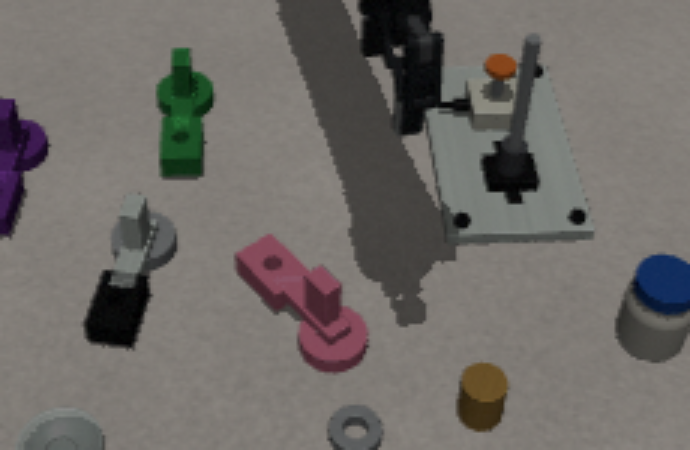

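```bash
python3 - <<'E'
from h import *
print("plunger", ray((336.8,180.9),.08,M("scene")).round(4), tri((336.8,180.9),(275.5,277)).round(4))
yaw=np.deg2rad(-115)
move_ptp([0.575,-0.213,0.23],down(yaw))
print(read_time_s(),read_qpos().round(2) if hasattr(read_qpos(),'round') else read_qpos())
c=M("wrist"); im=read_camera("wrist"); cv2.imwrite("pics/w1.png",im[:,:,::-1])
for n,z in [("platen",0),("platen_grip",.055),("platen_bush",.006)]:
    for d in tip_of("wrist",n): print(n,np.round(d["at"],1),round(d["confidence"],2),ray(d["at"],z,c).round(4))
E
```

```text
plunger [0.4636 0.1782 0.08  ] [0.462  0.1771 0.0804]
2.3333 [-0.08  0.32  0.45  1.69 -0.15  1.17 -1.6 ]
platen [414.2 262.4] 0.94 [ 0.3988 -0.305   0.    ]
platen [ 87.5 121. ] 0.91 [ 0.6963 -0.0501  0.    ]
platen [275.3 185.8] 0.87 [ 0.5517 -0.1967  0.    ]
platen [289.8 340.3] 0.73 [ 0.3597 -0.1273 -0.    ]
platen_grip [ 75.  135.5] 0.94 [ 0.6839 -0.0602  0.055 ]
platen_grip [289.7 362.9] 0.87 [ 0.373  -0.1314  0.055 ]
platen_grip [433.3 272.7] 0.74 [ 0.4149 -0.3107  0.055 ]
platen_grip [272.3 183.9] 0.65 [ 0.5685 -0.2018  0.055 ]
platen_grip [ 24.5 333. ] 0.3 [0.53   0.1127 0.055 ]
platen_bush [271.1 106.2] 0.88 [ 0.6302 -0.2287  0.006 ]
platen_bush [153.1 173.4] 0.86 [ 0.6204 -0.0852  0.006 ]
platen_bush [273.7 286. ] 0.59 [ 0.4427 -0.1437  0.006 ]
platen_bush [416.  197.7] 0.55 [ 0.4768 -0.3305  0.006 ]
```

View pics/w1.png

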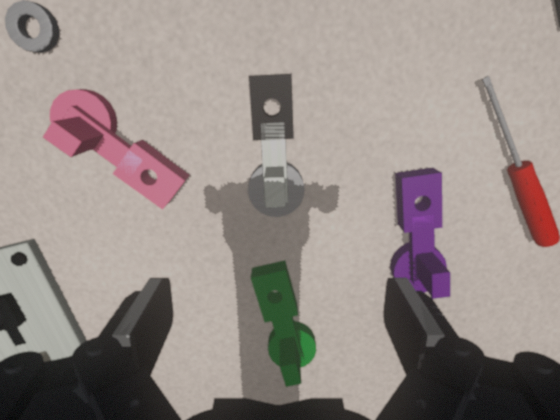

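The wrist view shows the real platen centred, with the disc at (276,188) and the bush hole at (271,106). The way is clear to grasp it.

```bash
python3 - <<'E'
from h import *
q=down(np.deg2rad(-112.2)); g=[0.566,-0.2022]
move_gripper(0.05,80)
move_ptp(g+[0.13],q)
movel(g+[0.057],q,0.08)
print("f0",read_ft_force())
move_gripper(0.0,80)
print(read_finger_gap(),read_grasp_force(),read_ft_force(),read_eef_pos())
movel(g+[0.075],q,0.05); pause(.3)
print(read_finger_gap(),read_ft_force(),read_ft_torque(),read_time_s())
move_ptp([0.55,-0.15,0.32],q)
c=M("wrist"); im=read_camera("wrist"); cv2.imwrite("pics/w2.png",im[:,:,::-1])
c2=M("scene");im=read_camera("scene"); cv2.imwrite("pics/s2.png",im[:,:,::-1])
print(read_time_s(),read_eef_pos(),read_qpos(), np.round(c[1],4).tolist())
E
```

```text
f0 [-0.36635571  0.31163343 -0.07239664]
3.0847945188103e-05 0.0 [-0.09816563 -0.26643531  0.50205486] [ 0.56603334 -0.20218955  0.05706986]
0.0002461073444365009 [-0.41939068 -0.53231459 -0.17552492] [ 0.03510563 -0.00669224  0.01135522] 5.8667
6.95 [ 0.54876801 -0.14988479  0.31729551] [-0.24550074  0.16266611  0.4978914   1.68243156 -0.07892304  1.32139714
 -1.69189694] [[-0.3783, -0.9257, 0.0005, 0.0697], [-0.8758, 0.358, 0.3237, 0.458], [-0.2999, 0.1221, -0.9461, 0.6631], [0.0, 0.0, 0.0, 1.0]]
```

View pics/w2.png

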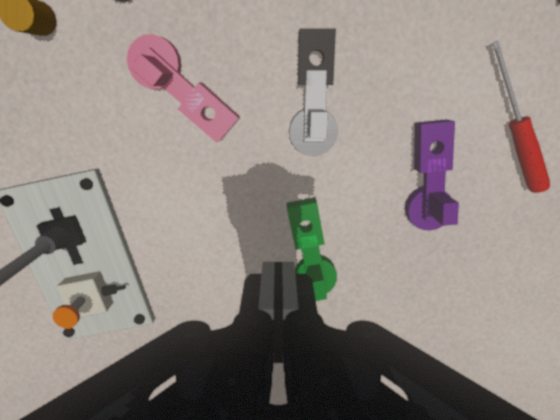

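The gripper closed on nothing. The platen is still upright at about (315,130) in the picture, so I'll check the projection geometry.

```bash
python3 - <<'E'
from h import *
c=M("wrist"); p=np.array(read_eef_pos())
print(c[1][:3].round(3).tolist(), p)
print("tip proj",proj(p+[0,0,-.019],c),"tcp",proj(p,c))
print("platen",ray((313,132),0,c),"hole",ray((316,58),.03,c),"block-corners",ray((300,29),.03,c),ray((335,29),.03,c))
E=c[1]; print("cam pos",-E[:3,:3].T@E[:3,3])
read_camera("wrist")
for n,z in [("platen",0),("platen_grip",.055),("platen_bush",.006)]:
    for d in tip_of("wrist",n): print(n,np.round(d["at"],1),round(d["confidence"],2),ray(d["at"],z,c).round(4))
E
```

```text
[[-0.379, -0.926, 0.001, 0.069], [-0.875, 0.358, 0.325, 0.457], [-0.302, 0.122, -0.946, 0.663]] [ 0.54876801 -0.14988479  0.31729551]
tip proj [279.36056957 243.27472352] tcp [279.55887373 259.94378935]
platen [ 0.54788152 -0.19745512  0.        ] hole [ 0.62866675 -0.22831915  0.03      ] block-corners [ 0.66308657 -0.22236531  0.03      ] [ 0.64855877 -0.25790518  0.03      ]
cam pos [ 0.62629126 -0.18049497  0.47799676]
platen [311.1 269. ] 0.96 [ 0.3649 -0.1262  0.    ]
platen [155.1  64.7] 0.9 [ 0.6951 -0.0496  0.    ]
platen [424.5 204. ] 0.88 [ 0.3995 -0.3039  0.    ]
platen [310.2 127.2] 0.86 [ 0.5549 -0.1963  0.    ]
platen_grip [318.9 281.2] 0.93 [ 0.3745 -0.1355  0.055 ]
platen_grip [316.8 122.5] 0.88 [ 0.5652 -0.2031  0.055 ]
platen_grip [150.6  70.7] 0.8 [ 0.6837 -0.0573  0.055 ]
platen_grip [444.  208.5] 0.76 [ 0.411 -0.31   0.055]
platen_bush [316.3  56. ] 0.8 [ 0.6307 -0.232   0.006 ]
platen_bush [301.  216.8] 0.69 [ 0.4481 -0.1422  0.006 ]
platen_bush [208.3 111.7] 0.63 [ 0.6212 -0.0861  0.006 ]
platen_bush [429.6 141.2] 0.62 [ 0.482  -0.3302  0.006 ]
platen_bush [510.8 117.3] 0.51 [ 0.4727 -0.4313  0.006 ]
```

View pics/s2.png

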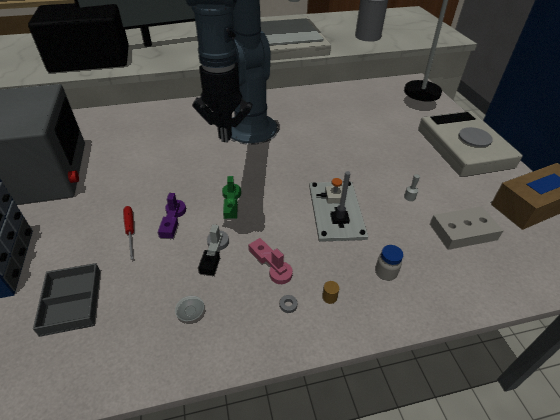

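```bash
python3 - <<'E'
from h import *
q=down(np.deg2rad(-112.2)); g=[0.566,-0.2024]
move_gripper(0.05,80)
move_ptp(g+[0.12],q)
movel(g+[0.057],q,0.08); pause(.2)
p=np.array(read_eef_pos()); print(p,read_tcp_rot(),q,read_finger_gap(),read_time_s())
L=[]
for n in ["side","scene"]:
    im=read_camera(n)[:,:,::-1].copy(); c=M(n); u=proj(p,c); print(n,u,proj(p-[0,0,.019],c))
    x,y=int(u[0]),int(u[1]); L.append(cv2.resize(im[y-75:y+45,x-60:x+60],(400,400),interpolation=cv2.INTER_CUBIC))
cv2.imwrite("pics/c3.png",np.hstack(L))
E
```

```text
[ 0.56659604 -0.20260495  0.05771894] [ 9.81291544e-01 -1.92526410e-01  6.97864232e-04 -7.47120224e-07] [ 0.98129266 -0.19252197  0.          0.        ] 0.050151598099062285 9.6583
side [303.48799401 207.86292898] [303.23104468 213.08999168]
scene [214.63143833 231.806521  ] [215.31285408 236.49156997]
```

View pics/c3.png

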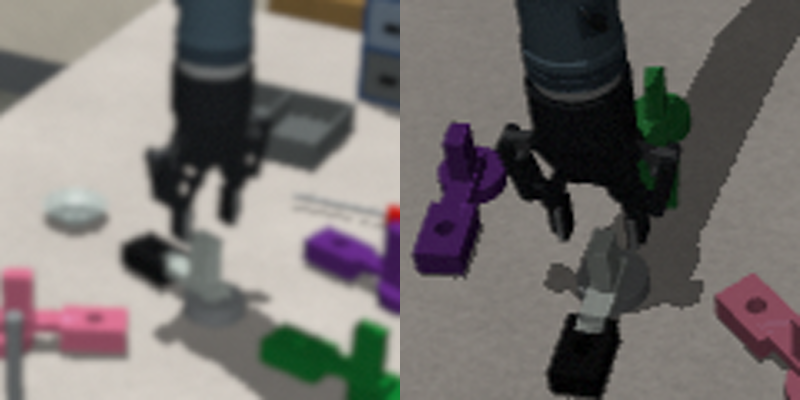

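Both views show the fingers centred on the blade, but the fingertips only reach its top. They end about 35–40 mm higher than specified, so I'll go lower under a force guard.

```bash
python3 - <<'E'
from h import *
q=down(np.deg2rad(-112.2)); g=[0.566,-0.2024]
f0=np.array(read_ft_force())
for z in [.047,.04,.034,.028,.023]:
    movel(g+[z],q,0.05); f=np.array(read_ft_force())-f0; print(z,f.round(2))
    if np.abs(f[2])>2.5: movel(g+[z+.004],q,.03); break
move_gripper(0.0,80); pause(.2)
p=np.array(read_eef_pos()); fa=np.array(read_ft_force()); ta=np.array(read_ft_torque())
print(read_finger_gap(),read_grasp_force(),p,fa-f0,read_time_s())
if read_finger_gap()>.01:
    movel(g+[p[2]+.03],q,0.05); pause(.4)
    print(read_finger_gap(),read_grasp_force(),np.array(read_ft_force())-fa,np.array(read_ft_torque())-ta,read_eef_pos())
L=[]
for n in ["side","scene"]:
    im=read_camera(n)[:,:,::-1].copy(); c=M(n); u=proj(p,c)
    x,y=int(u[0]),int(u[1]); L.append(cv2.resize(im[y-75:y+45,x-60:x+60],(400,400),interpolation=cv2.INTER_CUBIC))
cv2.imwrite("pics/c4.png",np.hstack(L)); print(read_time_s())
E
```

```text
0.047 [-0.3   0.33 -1.45]
0.04 [ 0.4  -0.37  0.3 ]
0.034 [ 1.82 -0.45 -0.34]
0.028 [-0.54  0.42  0.45]
0.023 [ 0.48  0.14 -0.74]
0.01678356896579708 77.92847514152527 [ 0.56610592 -0.20270279  0.02323366] [-0.40723509 -0.95914299  0.92294442] 11.775
0.016856847602382367 77.99214005470276 [ 0.83030488  1.05852295 -5.9962087 ] [ 0.07584361 -0.0278782  -0.03311752] [ 0.56585726 -0.20242621  0.05301496]
13.0333
```

View pics/c4.png

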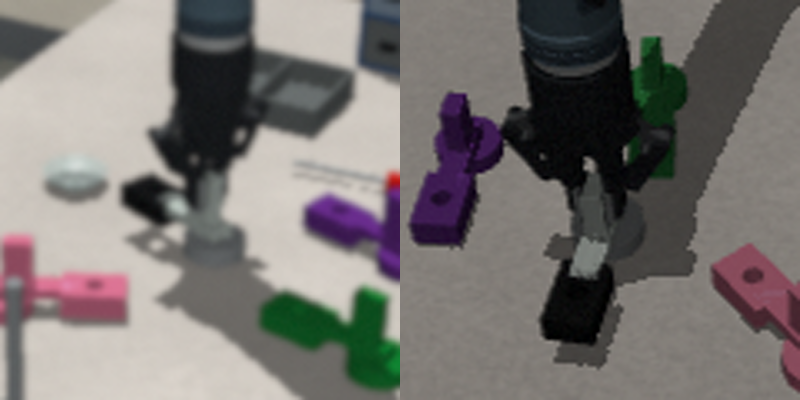

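The platen is held: gap 16.8 mm, about 5 N of weight, and its shadow shows it lifted and level. Next I carry it to beside the rod and measure the stand with the wrist camera.

```bash
python3 - <<'E'
from h import *
q0=down(np.deg2rad(-112.2)); q1=down(np.deg2rad(-102))
movel([0.566,-0.2024,.29],q0,.2)
movel([0.4685,0.1016,.29],q1,.2); pause(.3)
c=M("wrist"); im=read_camera("wrist"); cv2.imwrite("pics/w5.png",im[:,:,::-1])
print(read_eef_pos(),read_tcp_rot(),read_time_s(),read_finger_gap())
print(orange(im), [ray(o[1],.08,c).round(4) for o in orange(im)])
for n,z in [("stand",0),("slot_mid",.19)]:
    for d in tip_of("wrist",n): print(n,np.round(d["at"],1),round(d["confidence"],2),ray(d["at"],z,c).round(4))
np.save("c5.npy",np.array([np.pad(c[0],((0,1),(0,1))),c[1]]))
E
```

```text
[0.46861321 0.10126007 0.28997603] [ 9.94484403e-01 -1.04884555e-01 -1.27250361e-05  3.55145246e-05] 16.4667 0.01698588221662265
[([194, 171, 29, 26, 446], [206.8, 181.9])] [array([0.4667, 0.1775, 0.08  ])]
stand [214.7 130.1] 0.71 [0.5088 0.171  0.    ]
slot_mid [166.4 111.3] 0.61 [0.5452 0.1635 0.19  ]
```

View pics/w5.png

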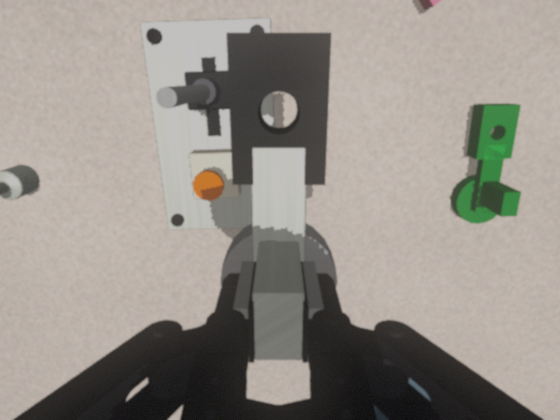

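The rod top is at (168,98), the plunger cap at (207,183) and the held bush hole at (279,109). The stand's bolts are at (155,36), (258,32) and (177,220), and the platen is square in the gripper.

```bash
python3 - <<'E'
from h import *
a=np.load("c5.npy"); c=(a[0][:3,:3],a[1])
rod=ray((168,98),.19,c); b1,b2,b3=[ray(p,.015,c) for p in [(155,36),(177,220),(258,32)]]
print("rod",rod, "bolts",b1,b2,b3)
print("yaw x",np.rad2deg(np.arctan2(*(b1-b2)[[1,0]])),"yaw y",np.rad2deg(np.arctan2(*(b1-b3)[[1,0]]))-90, np.linalg.norm(b1-b2),np.linalg.norm(b1-b3))
pl=ray((206.8,183),.08,c); print("pl-rod yaw",np.rad2deg(np.arctan2(*(rod-pl)[[1,0]])),np.linalg.norm((rod-pl)[:2]))
print("hole",ray((279,109),.2966,c),"front edge of block",ray((233,185),.2966,c),ray((325,185),.2966,c),"far",ray((228,35),.2966,c),ray((330,34),.2966,c))
t=np.array([.46861,.10126]); d=np.array([np.cos(np.deg2rad(-12)),np.sin(np.deg2rad(-12))]); print("expected",t+.07*d)
print("sleeve", ray((205,91),.06,c), "cap z est")
E
```

```text
rod [0.55339673 0.15982206 0.19      ] bolts [0.62013047 0.20454811 0.015     ] [0.41216823 0.24375872 0.015     ] [0.60080083 0.09549449 0.015     ]
yaw x -10.677581964278986 yaw y -10.05122318302783 0.2116264766412746 0.11075345463460665
pl-rod yaw -11.585210415755489 0.08968574222796688
hole [0.53843617 0.08657655 0.2966    ] front edge of block [0.51146739 0.11260038 0.2966    ] [0.50316786 0.07380818 0.2966    ] far [0.56919986 0.09984355 0.2966    ] [0.56143053 0.06187647 0.2966    ]
expected [0.53708033 0.08670618]
sleeve [0.55391697 0.15880196 0.06      ] cap z est
```

```bash
python3 - <<'E'
from h import *
q=down(np.deg2rad(-100.7))
movel([.4837,.1729,.275],q,.12)
movel([.4837,.1729,.224],q,.06); pause(.3)
c=M("wrist"); im=read_camera("wrist"); p=np.array(read_eef_pos())
np.save("c6.npy",np.array([np.pad(c[0],((0,1),(0,1))),c[1]]))
u=proj([.5536,.1597,.19],c); print(p,u,read_time_s(),read_ft_force())
cv2.imwrite("pics/w6.png",im[:,:,::-1])
x0,y0=215,60
cv2.imwrite("pics/c6.png",cv2.resize(im[y0:y0+100,x0:x0+130,::-1],None,fx=6,fy=6,interpolation=cv2.INTER_CUBIC))
E
```

```text
[0.48383289 0.172969   0.22425618] [279.72589677 103.57946465] 18.6833 [-0.4917367   0.74135024 -4.89299056]
```

View pics/c6.png

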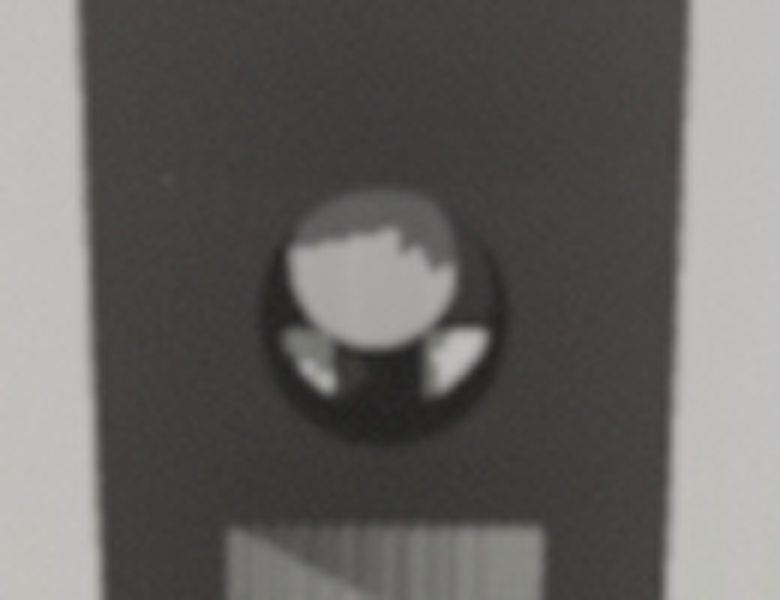

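Through the hole, the rod top is centred at about (277.2,104.0) and the hole rim at about (278.7,112.7). I'll turn these into a correction.

```bash
python3 - <<'E'
from h import *
a=np.load("c6.npy"); c=(a[0][:3,:3],a[1])
h=ray((278.67,112.67),.2309,c); r=ray((277.17,104.0),.19,c); print(h,r)
d=np.array([.9826,-.1857]); n=np.array([.1857,.9826]); e=(r-h)[:2]; print("along",e@d*1e3,"perp",e@n*1e3)
cam=-c[1][:3,:3].T@c[1][:3,3]
print("check radius: hole mm",125/6/371*np.linalg.norm(cam-h)*1e3,"rod mm",85.5/6/371*np.linalg.norm(cam-r)*1e3)
E
```

```text
[0.55262357 0.16048803 0.2309    ] [0.55363863 0.16101579 0.19      ]
along 0.8994004205739674 perp 0.7070742016193826
check radius: hole mm 8.70968066720616 rod mm 7.521946270515257
```

```bash
cat >> h.py <<'E'
Q=down(np.deg2rad(-100.7)); D=np.array([.9826,-.1857]); N=np.array([.1857,.9826])
def F(k=4): return np.mean([read_ft_force() for _ in range(k)],0)
def lower(xy,zs,f0,flim,speed=.03,lat=8):
    for z in zs:
        movel([*xy,z],Q,speed); f=F()-f0
        if f[2]>flim or np.hypot(*f[:2])>lat: return z,f
    return None,f
E
python3 - <<'E'
from h import *
xy=np.array([.48383,.17297])+.0009*D+.0007*N
movel([*xy,.224],Q,.03); pause(.2); f0=F(); t0=np.array(read_ft_torque()); print(f0)
z,f=lower(xy,np.arange(.215,.193,-.002),f0,3.5)
print(z,f.round(2),(np.array(read_ft_torque())-t0).round(3),read_eef_pos(),read_time_s())
np.save("f0.npy",f0); np.save("xy.npy",xy)
E
```

```text
[-0.77646426 -0.43426555 -4.5867785 ]
None [ 0.29  0.43 -0.45] [-0.026  0.025 -0.021] [0.48467991 0.17339156 0.19478802] 22.0833
```

```bash
python3 - <<'E'
from h import *
xy=np.load("xy.npy"); f0=np.load("f0.npy")
z,f=lower(xy,np.arange(.189,.112,-.005),f0,5,speed=.05,lat=6)
print(z,f.round(2),read_eef_pos(),read_time_s(),read_finger_gap())
if z is None:
    for z in np.arange(.111,.0755,-.003):
        r,f=lower(xy,[z],f0,20,speed=.03,lat=10); print(round(z,4),f.round(1),round(read_eef_pos()[2],4))
        if r or f[2]>14: break
    print(read_time_s())
E
```

```text
None [ 1.33  0.74 -1.  ] [0.48439533 0.17329964 0.11354229] 26.1 0.01698265445099008
0.111 [0.8 1.1 0.3] 0.1108
0.108 [1.2 0.8 0.3] 0.1077
0.105 [ 1.3  0.9 -0.1] 0.1048
0.102 [-0.1 -0.1  3.7] 0.1024
0.099 [-1.  -0.3  6.4] 0.0993
0.096 [ 0.  -0.5  5.4] 0.0959
0.093 [-0.   0.4  4.4] 0.0928
0.09 [ 1.3 -0.2  3.8] 0.0897
0.087 [1.6 1.1 3.8] 0.0868
0.084 [1.7 0.9 3.2] 0.0838
0.081 [2.3 0.9 4. ] 0.0808
0.078 [1.9 1.4 4.6] 0.0778
29.1
```

```bash
python3 - <<'E'
from h import *
xy=np.load("xy.npy"); f0=np.load("f0.npy")
for z in np.arange(.077,.068,-.0007):
    r,f=lower(xy,[z],f0,13,speed=.02,lat=10); print(round(z,4),f.round(1),round(read_eef_pos()[2],4))
    if r: break
print(read_time_s())
E
```

```text
0.077 [-0.5  0.7  8.7] 0.0774
0.0763 [-2.3 -0.1 11.8] 0.0772
0.0756 [-3.9 -0.2 17.6] 0.0771
29.85
```

Force rose from about 9 to 17.6 N with TCP z stopped at 0.0771, so the bush is seated. Now I release and back off.

```bash
python3 - <<'E'
from h import *
xy=np.load("xy.npy"); f0=np.load("f0.npy")
movel([*xy,.0766],Q,.02); print((F()-f0).round(1))
move_gripper(.05,40); pause(.2); print(read_finger_gap(),F().round(2))
movel([*xy,.15],Q,.08); movel([*(xy-.0*D),.30],Q,.15); pause(.3)
c=M("wrist"); L=[read_camera("wrist")[:,:,::-1]]
s=read_camera("side")[:,:,::-1]; L.append(cv2.resize(s[190:340,160:360],(560,420)))
cv2.imwrite("pics/end.png",cv2.resize(np.hstack(L),(800,300)))
u=tip_of("wrist","platen_bush"); print([(np.round(d["at"]),round(d["confidence"],2),ray(d["at"],.06,c).round(3)) for d in u][:2]); print(read_time_s())
E
```

```text
[-3.   0.2 11.6]
0.050224422282846314 [-0.06 -0.02  0.44]
[(array([540., 135.]), 0.72, array([ 0.458, -0.106,  0.06 ]))]
33.3833
```

View pics/end.png

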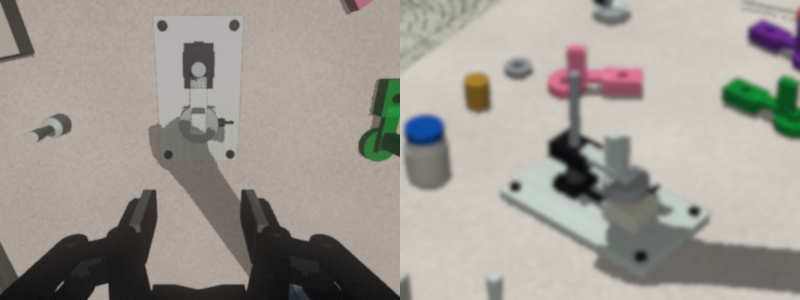

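The platen stands released on the rod: bush block at (570,150) and disc over the housing at (625,190) in the right half. It is level and the gripper is clear. The seated height of 53.7 mm matches the required 54 mm.

```bash
python3 -c "
from bench import *
print(sign_off())"
```

```text
the job is handed in; nothing more can be done
None
```

I threaded the platen on the guide rod, pressed it down to its seat (about 53.7 mm by the arm's reading, 54 mm required), released it and handed the job in at about 33 s; the judge's verdict was not shown.

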